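Pack the bun tin, close it with its nested lids, lift the outer lid alone

TASK

Pack the two brioche buns into the round blue bun tin, one in each pocket. Then pick up the nested pair of lids together by the inner lid's brown knob and lower the pair gently, not dropped, onto the tin until both are fully home, and let go. Finally take the outer lid alone by its two white ears and raise it level to about 10 cm above where it sat, leaving the inner lid seated in the tin; finish while still holding the outer lid up, and leave the muffin and the jar of jam standing near by where they are.

Things in the scene. Friction and masses are not known exactly. Their poses are not given: they have to be found in the camera images.
- bun_tin: Open round tin, blue with thin bright bands, 210 mm outside diameter, 202 mm inside, 90 mm high, floor 5 mm thick; it does not move. Origin: centre of its underside; z up. A bright wall 4 mm thick, its top 60 mm above the underside, runs along the tin's x axis through the middle and divides it into two half-round pockets, at +y and -y.
- pocket_left (a point): Point on the floor of the tin's +y pocket, 50 mm from the tin's axis, where a bun is well placed; 85 mm below the rim. Axes as the tin's. Beside a bun here fingers have about 50 mm of room either way along x.
- pocket_right (a point): The same for the -y pocket.
- bun_a_center (a point): Centre (half-way up) of a golden brioche bun, about 66 mm across and 42 mm high, 45 g; grasp it round its side. z up.
- bun_b_center (a point): Centre (half-way up) of the other golden brioche bun, about 66 mm across and 44 mm high, 45 g; grasp it round its side. z up.
- inner_lid: Inner lid, bare metal, about 0.25 kg, lying under the outer lid. Origin: centre of its underside; z up. From the underside: a tapered plug 14 mm high (172 mm diameter at the bottom, 189 mm above), a flange 210 mm in diameter and 5 mm thick that rests on the tin's rim, a boss, and an upright brown knob. Fully home in the tin its origin is 76 mm above the tin's origin. At the start the pair stands on the sideboard on this plug.
- inner_knob (a point): Grip point in the brown knob of the inner lid, 48 mm above the inner lid's underside and 16 mm below the knob's top. The knob is a flat-sided block, 18 mm along x and 26 mm along y, that stands up through a hole in the outer lid: pinch it along x, between the two ears. Lifting it carries both lids, for the outer lid lies on the inner flange. Axes as the inner lid's.
- outer_lid: Outer lid, blue ring plate 232 mm in diameter and 5 mm thick with a 44 mm hole, about 0.25 kg, lying loose on the inner lid's flange. Origin: centre of the plate's underside, which lies 19 mm above the inner lid's origin when nested; z up. A skirt 4 mm thick reaches 10 mm below the plate and passes outside the tin with 5 mm to spare.
- outer_ears (a point): Point midway between the two white ears of the outer lid, 29 mm above its plate's underside and 14 mm below the ears' tops. The ears are upright tabs, 30 mm wide along x, 8 mm thick, either side of the knob at +y and -y; 44 mm between them, 60 mm over their outer faces: grip both together from outside along y, with the brown knob standing free between. At the start and in the tin this y is within a few degrees of the inner lid's y. Axes as the outer lid's.
- muffin: Bystander: dark chocolate muffin in a pale fluted case, 80 mm wide, 57 mm high; origin at the centre of its underside.
- jar: Bystander: jam jar with a dark blue lid, standing alone in front of the low wooden stand with wire legs, 60 mm in diameter, 70 mm high; origin at the centre of its underside.
Not all that is in view belongs to the job. What is shaped like the part that bears bun_a_center but purple or turquoise is not meant.

How it is judged:
On the way, in this order (a step that is already met when the one before it is completed fails the run):
1. one bun lies in each pocket of the tin (((y of bun_a_center in the frame of bun_tin above 0.015 m and z of each of bun_a_center, bun_b_center in the frame of bun_tin below 0.06 m and horizontal distance between each of bun_a_center, bun_b_center and bun_tin below 0.095 m and y of bun_b_center in the frame of bun_tin below -0.015 m) or (y of bun_a_center in the frame of bun_tin below -0.015 m and z of each of bun_a_center, bun_b_center in the frame of bun_tin below 0.06 m and horizontal distance between each of bun_a_center, bun_b_center and bun_tin below 0.095 m and y of bun_b_center in the frame of bun_tin above 0.015 m))), for 0.2 s.
2. both lids are home on the tin, the inner seated, the outer on it, and let go (z of inner_lid in the frame of bun_tin between 0.073 and 0.079 m and horizontal distance between inner_lid and bun_tin below 0.007 m and angle between inner_lid's own z axis and vertical below 0.04 rad and ((y of bun_a_center in the frame of bun_tin above 0.015 m and z of each of bun_a_center, bun_b_center in the frame of bun_tin below 0.06 m and horizontal distance between each of bun_a_center, bun_b_center and bun_tin below 0.095 m and y of bun_b_center in the frame of bun_tin below -0.015 m) or (y of bun_a_center in the frame of bun_tin below -0.015 m and z of each of bun_a_center, bun_b_center in the frame of bun_tin below 0.06 m and horizontal distance between each of bun_a_center, bun_b_center and bun_tin below 0.095 m and y of bun_b_center in the frame of bun_tin above 0.015 m)) and z of outer_lid in the frame of inner_lid below 0.022 m and contact force between the fingers and inner_lid below 0.1 N and contact force between the fingers and outer_lid below 0.1 N), for 0.2 s.
3. the outer lid is lifted alone off the seated inner lid (z of inner_lid in the frame of bun_tin between 0.073 and 0.079 m and horizontal distance between inner_lid and bun_tin below 0.007 m and angle between inner_lid's own z axis and vertical below 0.04 rad and z of outer_lid in the frame of inner_lid above 0.031 m and contact force between the fingers and outer_lid above 1 N), for 0.2 s.
At the end, for the whole second after the job is handed in: A bun in each pocket; inner lid seated (3 mm in height, 7 mm off centre, 0.04 rad), untouched by fingers; outer lid gripped at least 70 mm above where it sat, level within 0.2 rad, still, resting on neither inner lid nor tin (((y of bun_a_center in the frame of bun_tin above 0.015 m and z of each of bun_a_center, bun_b_center in the frame of bun_tin below 0.06 m and horizontal distance between each of bun_a_center, bun_b_center and bun_tin below 0.095 m and y of bun_b_center in the frame of bun_tin below -0.015 m) or (y of bun_a_center in the frame of bun_tin below -0.015 m and z of each of bun_a_center, bun_b_center in the frame of bun_tin below 0.06 m and horizontal distance between each of bun_a_center, bun_b_center and bun_tin below 0.095 m and y of bun_b_center in the frame of bun_tin above 0.015 m)) and z of inner_lid in the frame of bun_tin between 0.073 and 0.079 m and horizontal distance between inner_lid and bun_tin below 0.007 m and angle between inner_lid's own z axis and vertical below 0.04 rad and z of outer_lid in the frame of inner_lid above 0.089 m and angle between outer_lid's own z axis and vertical below 0.2 rad and contact force between the fingers and outer_lid above 1 N and contact force between each of outer_lid, the fingers and inner_lid below 0.1 N and contact force between outer_lid and bun_tin below 0.1 N and linear speed of each of outer_lid, inner_lid below 0.03 m/s); the arm keeps its last pose, push and grip.
It fails at once if the outer lid comes off the inner lid while the inner lid is not seated in the tin (z of outer_lid in the frame of inner_lid above 0.031 m and not (z of inner_lid in the frame of bun_tin between 0.073 and 0.079 m and horizontal distance between inner_lid and bun_tin below 0.007 m and angle between inner_lid's own z axis and vertical below 0.04 rad)).
It fails at once if the lids are dropped onto the tin (inner lid faster than 0.35 m/s within 25 mm of home) (horizontal distance between inner_lid and bun_tin below 0.03 m and z of inner_lid in the frame of bun_tin below 0.101 m and linear speed of inner_lid above 0.35 m/s).
It fails at once if a bystander (muffin, jar) is moved more than 30 mm (distance of any of muffin, jar from where it was at the start of the episode above 0.03 m).
It also fails if it takes over 72 s, if anything falls off the work surface, if the arm or the gripper's body presses on something with over 40 N, if the wrist force passes 120 N, or if a joint passes its speed limit or range.

ROBOT

A 6-joint arm with a two-finger parallel gripper is mounted at the origin on a cart in front of the work surface, level with it; the furniture and walls round the work are solid. World frame = base frame: x ahead of the robot, y to its left, z up, the work surface at z = 0. Lengths are in m, angles in rad, forces in N, time in s.
With the tool pointing down it reaches from about 0.325 to 0.9 m from the base axis. Payload 6.1 kg.
Tool frame: the origin (TCP) lies at the centre of the arm's flange, where the gripper is bolted on; the fingertips stand ahead of it and the grasp point (between the pads) lies 155 mm ahead of it (r.finger_overhang is the z of the fingertips in the tool frame, in m); z points along the fingers, y is the line along which they close (so a half turn about z gives the same grasp; the last joint's range is limited). The gripper opens to 85 mm and grips with 20 to 120 N. Pads are 22 mm wide; open, the fingers measure 114 mm over their backs; the gripper's body (76 mm by 85 mm) begins 54 mm behind the grasp point. The pads swing forward as they close: fully open they stand 13 mm farther back than shut.
Start: joints at [1.109, 0.22, 1.526, -0, 1.395, -0.126], TCP at [0.206, 0.59, 0.405] pointing down, gripper open.
Joint ranges: [-2.98, 2.98], [-0.91, 2.08], [0.09, 2.57], [-1.24, 4.39], [0.2, 2.65], [-2.68, 2.68]. Speed limits (rad/s): [2.57, 2.57, 3.01, 3.14, 3.14, 3.14].

INTERFACE

Orientations are given as [roll, pitch, yaw] about the fixed x, y, z axes, in that order (R = Rz(yaw) Ry(pitch) Rx(roll)).
In Python, from rig import r, eyes, finder gives the robot as it stands.
- The arm moves only by the tool drive_tool, never from a script. Its argument "motion" is a list of rows, each an object with "offset": the shift along the world's x, y, z scaled (see below), a list of three; "spin": the turn about the world's z scaled (see below); "claw": the opening, from 0 (shut) to 1 (fully open). In form: [{"offset": [dx, dy, dz], "spin": spin, "claw": claw}, ...]. A call has 1 to 20 rows; each row is the pose to reach, as a shift and turn from the pose commanded when the call began, turning the shorter way round; what a row does not reach only later rows make up. The controller multiplies each number of a shift by 100 mm and each number of a turn by pi rad. A row lasts 1/8 s, in which the tool goes at most 62.5 mm and 10.7 degrees, less where a joint would pass 70% of its speed; a pose out of reach is approached as far as the arm can. A call with a number of a shift or a turn outside -1 to 1 is refused whole. A call with a gripper value outside its range is refused whole. The fingers move at their own pace and stop on an object; "force" is the grip in N (left out, the last holds). Time passes only in rows, so rows that repeat a pose let the fingers close. It gives the time, the measured TCP pose, the force, the opening and the grip force at its end, in the units of the state.
- r.observe(): the state, without advancing time (a new reading comes with each control period).
- eyes.grab_frame(name): name is "side" or "top" or "wrist"; returns the picture (384x512x3 uint8, red, green, blue); there is no depth.
- eyes.calibration(name): a dict with "K" (3x3 intrinsics, pixels), "R" (3x3) and "t" (3): a world point X has camera coordinates R X + t; the wrist camera has in their place "mount" (4x4, takes a point from camera to tool coordinates, whose origin is the TCP and whose axes are the flange's). Camera axes: x right, y down, z forward; pixel columns grow to the right and rows downward; lengths in m; the calibration is good to about 2 mm. A picture is of the moment at which its call begins: read the wrist's pose just before it. calibration takes no time and is no camera call.
- r.close_job(): hands the job in; it is judged then, once.
Trained networks look in the newest picture that a camera, given by its name, has taken for a name from the list of things; names that differ only in an ending like _2 or _b are one class to them, and where a whole thing is asked for, a point or a joint stands for the part that bears it (a point fixed in the world has none). Each returns a list of dicts, best first, with "confidence" (0 to 1); they miss things now and then, are a little off and sometimes report something else, mostly with a low value. They report only what shows in the picture. A call takes as long as a camera call. They do not tell look-alikes from the thing itself.
- finder.look_for(camera, query): "position" ([x, y, z] in m, in world coordinates, good to about 4 mm: the middle of the surface that is visible of it).
The state is a dict: "time_s": time; "qpos": joint angles; "qd": joint speeds; "effort": joint torques, N m; "ee_pos": TCP position; "ee_rot": TCP orientation; "force": force on the tool from outside, world axes, zero at the start; "moment": the same for the moment, N m; "finger_gap": opening from 0.0 (shut) to 1.0 (fully open); "finger_force": force on a finger pad.
Only numpy, scipy, OpenCV 4.12 (cv2) and the standard library are available. Lean on these libraries where they do the work, as an engineer would, in place of code of your own. Each camera call takes 0.05 s, during which the arm holds its last target. There are 200 camera calls.

## Working session

There is one attempt and no reset: what is moved stays moved. The work goes in short steps, Python scripts to look and compute and a tool call to move; the robot and the scene stay as the last step left them, time stands still between calls to the robot, and variables do not carry over. Pictures are saved under pics/ and viewed, at most 10 in all, crops included, and the job is handed in when it is done.

Besides the shell and the picture viewer there is one more tool, called after ">>>" by a JSON object that holds its "api" and its "payload", one argument or row to a line. drive_tool: Moves the arm, as the interface text tells. Its arguments: {"type":"object","properties":{"motion":{"type":"array"},"force":{"type":"number"}},"required":["motion"]}

```bash
mkdir -p pics
python3 - <<'E'
from rig import r,eyes,finder
import cv2,numpy as np
for c in ["top","side"]:
    im=eyes.grab_frame(c); cv2.imwrite(f"pics/{c}0.png",im[:,:,::-1])
    for q in ["bun_tin","bun_a_center","inner_knob","outer_lid","outer_ears","muffin","jar"]:
        print(c,q,[(np.round(d["position"],3).tolist(),round(d["confidence"],2)) for d in finder.look_for(c,q)][:5])
s=r.observe();print(s["time_s"],s["ee_pos"],s["ee_rot"],r.finger_overhang,s["finger_gap"])
E
```

```text
top bun_tin [([0.511, 0.078, 0.004], 0.84)]
top bun_a_center [([0.687, -0.335, 0.037], 0.91), ([0.603, -0.387, 0.038], 0.77), ([0.512, -0.327, 0.036], 0.75), ([0.602, -0.277, 0.04], 0.63)]
top inner_knob [([0.516, 0.378, 0.039], 0.49)]
top outer_lid [([0.522, 0.382, 0.026], 0.56)]
top outer_ears [([0.521, 0.381, 0.021], 0.78)]
top muffin [([0.743, 0.086, 0.043], 0.71)]
top jar [([0.735, -0.178, 0.069], 0.81)]
side bun_tin [([0.498, 0.062, 0.048], 0.73)]
side bun_a_center [([0.602, -0.3, 0.034], 0.94), ([0.611, -0.191, 0.034], 0.9), ([0.691, -0.352, 0.032], 0.71), ([0.519, -0.338, 0.041], 0.69), ([0.604, -0.408, 0.033], 0.64)]
side inner_knob []
side outer_lid [([0.522, 0.364, 0.026], 0.79)]
side outer_ears []
side muffin [([0.736, 0.069, 0.04], 0.63)]
side jar [([0.736, -0.202, 0.054], 0.6)]
0.8 [0.20594623 0.59008936 0.40472882] [ 3.14153303e+00 -1.16950927e-05  2.80576647e+00] 0.1734 0.9988399343291773
```

View pics/top0.png

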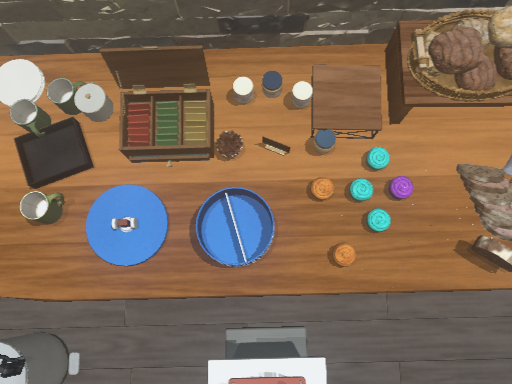

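View pics/side0.png

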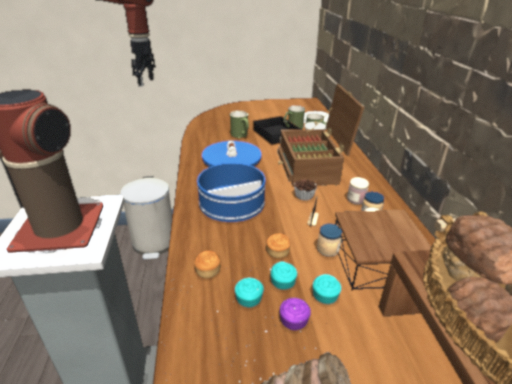

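The golden buns are at top pixels (322,188) and (344,254). The look-alikes are turquoise at (378,158), (361,189) and (378,220), and purple at (401,188). The tin is at (235,227) with its wall running from (227,193) to (245,264). The lids are at (127,225), with the ears in a row along image x, so their y is near world y. I'll measure these and check one enlarged crop.

```bash
cat > h.py <<'E'
from rig import r,eyes,finder
import cv2,numpy as np
from scipy.spatial.transform import Rotation as Ro
def cam(name,s=None):
    c=eyes.calibration(name)
    K=np.array(c["K"])
    if name=="wrist":
        T=np.eye(4);T[:3,:3]=Ro.from_euler("xyz",s["ee_rot"]).as_matrix();T[:3,3]=s["ee_pos"]
        M=np.linalg.inv(T@np.array(c["mount"]));return K,M[:3,:3],M[:3,3]
    return K,np.array(c["R"]),np.array(c["t"])
def pix2w(C,uv,z):
    K,R,t=C; d=R.T@np.linalg.inv(K)@np.array([uv[0],uv[1],1.]); o=-R.T@t
    return o+d*(z-o[2])/d[2]
def w2pix(C,X):
    K,R,t=C;p=K@(R@np.array(X)+t);return p[:2]/p[2]
def comps(mask,amin):
    n,l,st,ce=cv2.connectedComponentsWithStats(mask.astype(np.uint8));
    return [(ce[i],st[i,4],l==i) for i in range(1,n) if st[i,4]>=amin]
E
python3 - <<'E'
from h import *
im=cv2.imread("pics/top0.png");hsv=cv2.cvtColor(im,cv2.COLOR_BGR2HSV);C=cam("top")
print("cam",-C[1].T@C[2])
sub=hsv[150:275,300:420];m=(sub[...,0]>7)&(sub[...,0]<22)&(sub[...,1]>170)&(sub[...,2]>150)
for ce,a,_ in comps(m,60): print("bun",ce+[300,150],a,pix2w(C,ce+[300,150],.03).round(3))
for b in [(190,280),(80,175)]:
    m=np.zeros(hsv.shape[:2],bool);m[180:275,b[0]:b[1]]=True
    bl=m&(hsv[...,0]>95)&(hsv[...,0]<125)&(hsv[...,1]>120)
    ce,a,l=max(comps(bl,100),key=lambda q:q[1])
    pts=cv2.convexHull(np.argwhere(l)[:,::-1].astype(np.int32))
    for z in ((.09,) if b[0]==190 else (.024,)):
        W=np.array([pix2w(C,p[0],z)[:2] for p in pts]);c,rad=cv2.minEnclosingCircle((W*1000).astype(np.float32));print("circ",c,rad*2)
    wh=m&(hsv[...,1]<60)&(hsv[...,2]>170)
    P=np.argwhere(wh)[:,::-1]
    for ce,a,_ in comps(wh,4):print("white",ce,a)
    z=.06 if b[0]==190 else .06
    W=np.array([pix2w(C,p,z)[:2] for p in P]);f=cv2.fitLine(W.astype(np.float32),cv2.DIST_HUBER,0,.001,.001).ravel();print("line",f,np.degrees(np.arctan2(f[1],f[0])))
v=np.hstack([cv2.resize(im[150:275,300:420],None,fx=3,fy=3,interpolation=2),cv2.resize(im[180:275,80:175],(375,375),interpolation=2)])
cv2.imwrite("pics/crop0.png",v)
E
```

```text
cam [3.32242698e-01 9.02965459e-04 1.36091484e+00]
circ (504.11065673828125, 74.76918029785156) 209.50303649902344
white [235.5 227. ] 136
line [0.96456784 0.26383495 0.49241072 0.07093499] 15.297734
circ (525.1021728515625, 383.25225830078125) 231.14329528808594
white [128.20224719 224.46067416] 89
white [113.1875  223.15625] 32
line [0.03430774 0.99941134 0.5199319  0.37942475] 88.03392
```

View pics/crop0.png

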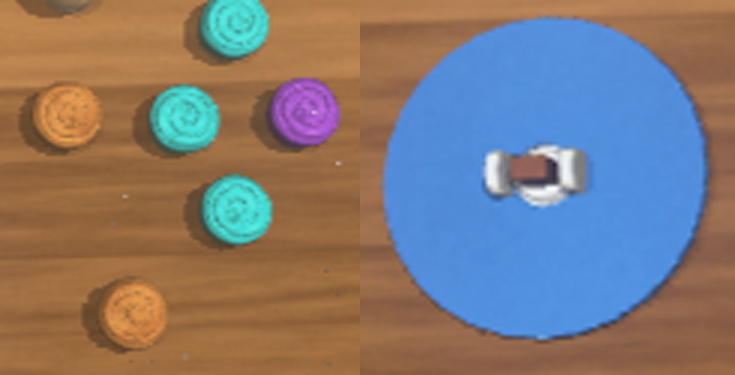

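The crop confirms it: the golden buns are at top (323,188) and (344,255), the only ones with brioche colour. The knob stands between two white ears along image x.

Run:
```python
from h import *
C=cam("top")
for p in [(322.7,188.3),(344.3,254.7)]: print(pix2w(C,p,.025).round(4),pix2w(C,p,.042).round(4))
print(pix2w(C,(128,224),.066),np.array(eyes.calibration("wrist")["mount"]).round(3), eyes.calibration("wrist")["K"])
s=r.observe();print(s["ee_pos"],np.degrees(s["ee_rot"]))
```

```text
[ 0.6114 -0.1735  0.025 ] [ 0.6079 -0.1712  0.042 ]
[ 0.4225 -0.223   0.025 ] [ 0.4213 -0.2202  0.042 ]
[0.51906944 0.36734635 0.066     ] [[ 0.001 -0.951 -0.309  0.08 ]
 [ 1.     0.001  0.001  0.001]
 [-0.    -0.309  0.951  0.03 ]
 [ 0.     0.     0.     1.   ]] [[322.36498537   0.         256.36247373]
 [  0.         322.36498537 193.2881826 ]
 [  0.           0.           1.        ]]
[0.20594623 0.59008936 0.40472882] [ 1.79996584e+02 -6.70079451e-04  1.60758577e+02]
```

>>> {"api": "drive_tool", "payload": {
  "motion": [
    {"offset": [1,-0.7,0],"spin": -0.1,"claw": 1},
    {"offset": [1,-0.7,0],"spin": -0.1,"claw": 1}
  ],
  "force": 30
}}

```text
time_s: 1.05
ee_pos: [0.3064, 0.5196, 0.4047]
ee_rot: [3.141, 0.0, 2.489]
force: [0.7, 0.0, 0.3]
finger_gap: 1.004
finger_force: 0.0
```

>>> {"api": "drive_tool", "payload": {
  "motion": [
    {"offset": [1,-0.7,0],"spin": -0.1,"claw": 1},
    {"offset": [1,-0.7,0],"spin": -0.1,"claw": 1}
  ]
}}

```text
time_s: 1.3
ee_pos: [0.4073, 0.4488, 0.4049]
ee_rot: [3.141, -0.0, 2.173]
force: [0.7, -0.1, 0.5]
finger_gap: 0.998
finger_force: 0.0
```

>>> {"api": "drive_tool", "payload": {
  "motion": [
    {"offset": [1,-0.7,0],"spin": -0.108,"claw": 1},
    {"offset": [1,-0.7,0],"spin": -0.108,"claw": 1},
    {"offset": [1,-0.7,0],"spin": -0.108,"claw": 1},
    {"offset": [1,-0.7,0],"spin": -0.108,"claw": 1}
  ]
}}

```text
time_s: 1.8
ee_pos: [0.5059, 0.38, 0.4045]
ee_rot: [-3.141, -0.0, 1.838]
force: [0.0, 0.3, 0.1]
finger_gap: 0.998
finger_force: 0.0
```

Run:
```python
from h import *
s=r.observe();im=eyes.grab_frame("wrist");cv2.imwrite("pics/w1.png",im[:,:,::-1]);C=cam("wrist",s);np.save("C1.npy",np.array(C,dtype=object),allow_pickle=True)
print(s["time_s"],s["ee_pos"],np.degrees(s["ee_rot"]))
for q in ["inner_knob","outer_ears","outer_lid"]:print(q,[(np.round(d["position"],3),round(d["confidence"],2)) for d in finder.look_for("wrist",q)])
```

```text
Traceback (most recent call last):
ValueError: could not broadcast input array from shape (3,3) into shape (3,)
```

View pics/w1.png

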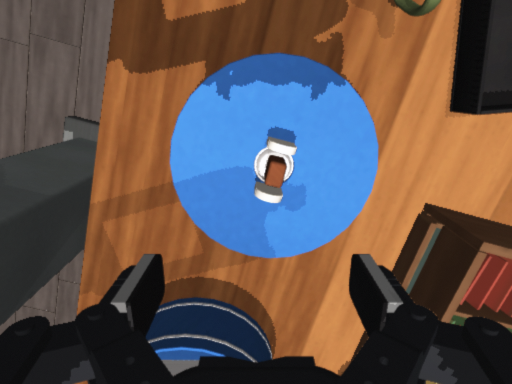

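The wrist view shows the lids centred near (275,155). The knob top is at (274,172), and the ears are at (281,147) and (268,190).

Run:
```python
from h import *
s=r.observe();C=cam("wrist",s);im=cv2.imread("pics/w1.png");hsv=cv2.cvtColor(im,cv2.COLOR_BGR2HSV)
H,S,V=[hsv[...,i].astype(int) for i in range(3)]
roi=np.zeros(H.shape,bool);roi[40:265,160:390]=1
bl=roi&(H>95)&(H<125)&(S>100);ce,a,l=max(comps(bl,100),key=lambda q:q[1])
pts=cv2.convexHull(np.argwhere(l)[:,::-1].astype(np.int32))
W=np.array([pix2w(C,p[0],.024)[:2]*1000 for p in pts],np.float32);print("lid",cv2.minEnclosingCircle(W))
roi[:]=0;roi[115:215,240:310]=1
for n,m,z in [("white",roi&(S<60)&(V>140),.062),("brown",roi&((H<15)|(H>170))&(S>70)&(V<150),.064)]:
    for ce,a,l in comps(m,15):
        P=np.array([pix2w(C,p,z)[:2]*1000 for p in np.argwhere(l)[:,::-1]],np.float32)
        print(n,ce.round(1),a,cv2.minAreaRect(P))
v=cv2.resize(im[115:215,225:325],(600,600),interpolation=2);cv2.imwrite("pics/w1c.png",v)
```

```text
lid ((522.9981079101562, 385.3264465332031), 115.31939697265625)
white [274.3 158.1] 824 ((518.6561279296875, 395.5874938964844), (38.59614562988281, 41.25128936767578), 0.9136268496513367)
white [267.7 196.4] 220 ((522.2982177734375, 360.7330017089844), (28.283790588378906, 11.245824813842773), 1.9020079374313354)
brown [274.2 168.5] 253 ((521.9717407226562, 387.7447814941406), (18.72235107421875, 30.19044303894043), 2.4543213844299316)
```

View pics/w1c.png

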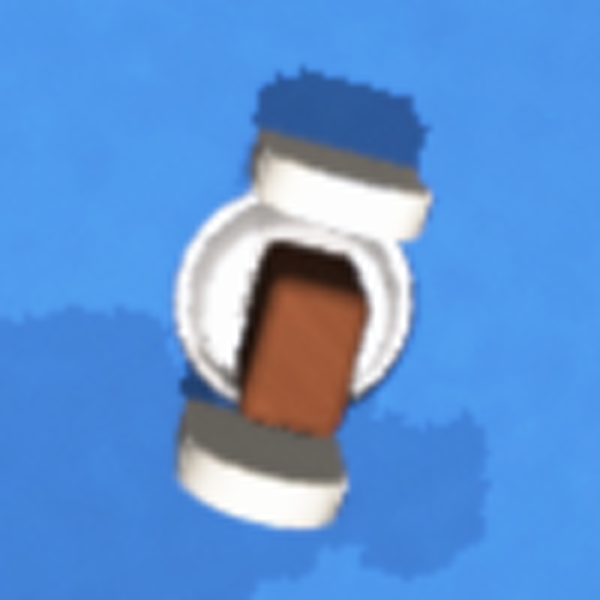

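Run:
```python
from h import *
s=r.observe();C=cam("wrist",s)
f=lambda p,z:pix2w(C,(p[0]/6+225-.4,p[1]/6+115-.4),z)[:2]*1000
k=[f(p,.064) for p in [(272,278),(368,290),(335,432),(240,415)]]
print("knob",np.mean(k,0),np.linalg.norm(k[0]-k[1]),np.linalg.norm(k[1]-k[2]))
y=(k[0]+k[1]-k[2]-k[3]);print("knob y ang",np.degrees(np.arctan2(y[1],y[0])))
a,b=f((263,498),.062),f((344,197),.062);print("ears",a,b,(a+b)/2,np.linalg.norm(a-b),np.degrees(np.arctan2(*(b-a)[::-1])))
```

```text
knob [522.71535302 385.87904606] 15.852032459176877 24.735410502374176
knob y ang 93.71588356551567
ears [523.44899387 359.39601119] [521.80094837 412.42198088] [522.62497112 385.90899604] 53.051574114770965 91.78017800526608
```

>>> {"api": "drive_tool", "payload": {
  "motion": [
    {"offset": [0,-1,0],"spin": 0,"claw": 1},
    {"offset": [0,-1,0],"spin": 0,"claw": 1}
  ]
}}

```text
time_s: 2.1
ee_pos: [0.5046, 0.28, 0.4045]
ee_rot: [-3.141, 0.0, 1.842]
force: [0.5, 0.6, 0.3]
finger_gap: 1.004
finger_force: 0.0
```

>>> {"api": "drive_tool", "payload": {
  "motion": [
    {"offset": [0,-1,0],"spin": 0,"claw": 1},
    {"offset": [0,-1,0],"spin": 0,"claw": 1}
  ]
}}

```text
time_s: 2.35
ee_pos: [0.5048, 0.1795, 0.4049]
ee_rot: [3.141, 0.0, 1.841]
force: [0.9, -0.2, -0.3]
finger_gap: 1.0
finger_force: 0.0
```

>>> {"api": "drive_tool", "payload": {
  "motion": [
    {"offset": [0,-1,0],"spin": 0,"claw": 1},
    {"offset": [0,-1,0],"spin": 0,"claw": 1},
    {"offset": [0,-1,0],"spin": 0,"claw": 1},
    {"offset": [0,-1,0],"spin": 0,"claw": 1}
  ]
}}

```text
time_s: 2.85
ee_pos: [0.5056, 0.0814, 0.4049]
ee_rot: [3.141, -0.001, 1.84]
force: [0.0, -0.9, -0.1]
finger_gap: 0.998
finger_force: 0.0
```

Run:
```python
from h import *
s=r.observe();im=eyes.grab_frame("wrist");cv2.imwrite("pics/w2.png",im[:,:,::-1]);C=cam("wrist",s)
print(s["time_s"],s["ee_pos"],np.degrees(s["ee_rot"]))
hsv=cv2.cvtColor(im,cv2.COLOR_RGB2HSV);H,S,V=[hsv[...,i].astype(int) for i in range(3)]
bl=(H>95)&(H<125)&(S>100);bl[290:]=0;bl=cv2.morphologyEx(bl.astype(np.uint8),cv2.MORPH_CLOSE,np.ones((9,9)))
ce,a,l=max(comps(bl,100),key=lambda q:q[1]);pts=cv2.convexHull(np.argwhere(l)[:,::-1].astype(np.int32))
W=np.array([pix2w(C,p[0],.09)[:2]*1000 for p in pts],np.float32)
print("rim",cv2.minEnclosingCircle(W),cv2.fitEllipse(W))
for z in (.06,):
    m=l&(S<70)&(V>150)
    m[:]=(S<70)&(V>150)&cv2.fillConvexPoly(np.zeros(H.shape,np.uint8),pts,1).astype(bool)
    for ce,a,q in sorted(comps(m,60),key=lambda q:-q[1])[:3]:
        P=np.array([pix2w(C,p,z)[:2] for p in np.argwhere(q)[:,::-1]],np.float32);f=cv2.fitLine(P,cv2.DIST_HUBER,0,.001,.001).ravel();print(ce,a,f,np.degrees(np.arctan2(f[1],f[0])))
```

```text
2.85 [0.50561076 0.08139893 0.40491827] [ 1.79970032e+02 -3.03184286e-02  1.05414907e+02]
rim ((503.15447998046875, 75.30333709716797), 104.50912475585938) ((503.1021728515625, 75.38789367675781), (208.22616577148438, 208.48907470703125), 52.39154815673828)
[255.35640496 178.01239669] 968 [0.9644681  0.26419917 0.5058532  0.07621982] 15.319372
```

View pics/w2.png

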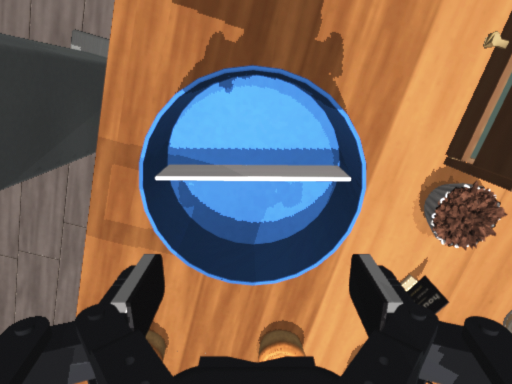

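The tin's rim centre is (503,75) mm, diameter 209 (given 210), with the wall at 15.3° and its row near 178. The muffin is clear at (466,215). Next is bun 1.

>>> {"api": "drive_tool", "payload": {
  "motion": [
    {"offset": [0.35,-0.85,-0.3],"spin": 0,"claw": 1},
    {"offset": [0.35,-0.85,-0.3],"spin": 0,"claw": 1}
  ]
}}

```text
time_s: 3.15
ee_pos: [0.5415, -0.0045, 0.374]
ee_rot: [-3.141, 0.0, 1.841]
force: [0.2, 0.3, -1.5]
finger_gap: 1.004
finger_force: 0.0
```

>>> {"api": "drive_tool", "payload": {
  "motion": [
    {"offset": [0.35,-0.85,-0.4],"spin": 0,"claw": 1},
    {"offset": [0.35,-0.85,-0.4],"spin": 0,"claw": 1}
  ]
}}

```text
time_s: 3.4
ee_pos: [0.5767, -0.09, 0.3334]
ee_rot: [-3.141, -0.0, 1.84]
force: [0.2, -0.7, -0.6]
finger_gap: 1.001
finger_force: 0.0
```

>>> {"api": "drive_tool", "payload": {
  "motion": [
    {"offset": [0.34,-0.83,-0.6],"spin": 0,"claw": 1},
    {"offset": [0.34,-0.83,-0.6],"spin": 0,"claw": 1},
    {"offset": [0.34,-0.83,-0.6],"spin": 0,"claw": 1},
    {"offset": [0.34,-0.83,-0.6],"spin": 0,"claw": 1}
  ]
}}

```text
time_s: 3.9
ee_pos: [0.6103, -0.1713, 0.2747]
ee_rot: [-3.141, -0.001, 1.84]
force: [0.1, 0.1, 0.7]
finger_gap: 1.001
finger_force: 0.0
```

```bash
cat > bun.py <<'E'
from h import *
s=r.observe();im=eyes.grab_frame("wrist");C=cam("wrist",s)
import sys;cv2.imwrite("pics/"+sys.argv[1],im[:,:,::-1])
print(s["time_s"],s["ee_pos"],np.degrees(s["ee_rot"]))
hsv=cv2.cvtColor(im,cv2.COLOR_RGB2HSV);H,S,V=[hsv[...,i].astype(int) for i in range(3)]
m=(H>6)&(H<22)&(S>150)&(V>130)
for ce,a,l in comps(cv2.morphologyEx(m.astype(np.uint8),cv2.MORPH_CLOSE,np.ones((5,5))),1500):
    pts=cv2.convexHull(np.argwhere(l)[:,::-1].astype(np.int32));W=np.array([pix2w(C,p[0],.025)[:2]*1000 for p in pts],np.float32)
    print(ce,a,"hull",cv2.minEnclosingCircle(W))
print([(np.round(d["position"],3),round(d["confidence"],2)) for d in finder.look_for("wrist","bun_a_center")])
E
python3 bun.py b1.png
```

```text
3.9 [ 0.61033263 -0.17130727  0.27468918] [-1.79988350e+02 -4.65087568e-02  1.05409834e+02]
[233.84271753 162.12820425] 116135 hull ((582.0776977539062, -174.50990295410156), 220.32582092285156)
[(array([ 0.608, -0.167,  0.041]), 0.7), (array([ 0.605, -0.269,  0.037]), 0.65), (array([ 0.686, -0.306,  0.009]), 0.57), (array([ 0.496, -0.298,  0.019]), 0.52)]
```

>>> {"api": "drive_tool", "payload": {
  "motion": [
    {"offset": [0,0,-0.5],"spin": 0,"claw": 1},
    {"offset": [0,0,-0.97],"spin": 0,"claw": 1},
    {"offset": [0,0,-0.97],"spin": 0,"claw": 1},
    {"offset": [0,0,-0.97],"spin": 0,"claw": 0},
    {"offset": [0,0,-0.97],"spin": 0,"claw": 0},
    {"offset": [0,0,-0.97],"spin": 0,"claw": 0},
    {"offset": [0,0,-0.97],"spin": 0,"claw": 0},
    {"offset": [0,0,-0.97],"spin": 0,"claw": 0},
    {"offset": [0,0,-0.97],"spin": 0,"claw": 0}
  ],
  "force": 25
}}

```text
time_s: 5.12
ee_pos: [0.6117, -0.1733, 0.1814]
ee_rot: [3.137, 0.003, 1.838]
force: [-0.5, 2.8, 7.5]
finger_gap: 0.728
finger_force: 27.8
```

>>> {"api": "drive_tool", "payload": {
  "motion": [
    {"offset": [0,0,0.4],"spin": 0,"claw": 0},
    {"offset": [0,0,0.9],"spin": 0,"claw": 0},
    {"offset": [-0.1,0.2,1],"spin": 0,"claw": 0}
  ]
}}

```text
time_s: 5.5
ee_pos: [0.6021, -0.1545, 0.2845]
ee_rot: [3.133, 0.007, 1.837]
force: [-0.4, 0.1, -0.4]
finger_gap: 0.727
finger_force: 27.9
```

>>> {"api": "drive_tool", "payload": {
  "motion": [
    {"offset": [-0.2,0.4,0.25],"spin": 0,"claw": 0},
    {"offset": [-0.45,1,0.25],"spin": 0,"claw": 0}
  ]
}}

```text
time_s: 5.75
ee_pos: [0.5567, -0.0554, 0.307]
ee_rot: [3.135, 0.004, 1.836]
force: [0.7, 0.8, -1.2]
finger_gap: 0.737
finger_force: 27.9
```

>>> {"api": "drive_tool", "payload": {
  "motion": [
    {"offset": [-0.25,0.5,0],"spin": 0,"claw": 0},
    {"offset": [-0.4,0.85,0],"spin": 0,"claw": 0},
    {"offset": [-0.4,0.85,0],"spin": 0,"claw": 0},
    {"offset": [-0.4,0.85,0],"spin": 0,"claw": 0}
  ]
}}

```text
time_s: 6.25
ee_pos: [0.5164, 0.0294, 0.3039]
ee_rot: [3.139, 0.001, 1.839]
force: [0.6, -0.6, -1.1]
finger_gap: 0.728
finger_force: 27.9
```

>>> {"api": "drive_tool", "payload": {
  "motion": [
    {"offset": [0,0.02,-0.4],"spin": 0,"claw": 0},
    {"offset": [0,0.02,-0.8],"spin": 0,"claw": 0},
    {"offset": [0,0.02,-1],"spin": 0,"claw": 0}
  ]
}}

```text
time_s: 6.62
ee_pos: [0.5157, 0.0304, 0.2007]
ee_rot: [-3.139, -0.001, 1.836]
force: [0.0, 0.3, 0.5]
finger_gap: 0.727
finger_force: 27.9
```

>>> {"api": "drive_tool", "payload": {
  "motion": [
    {"offset": [0,0,-0.13],"spin": 0,"claw": 0},
    {"offset": [0,0,-0.13],"spin": 0,"claw": 0},
    {"offset": [0,0,-0.13],"spin": 0,"claw": 1},
    {"offset": [0,0,-0.13],"spin": 0,"claw": 1},
    {"offset": [0,0,-0.13],"spin": 0,"claw": 1},
    {"offset": [0,0,-0.13],"spin": 0,"claw": 1}
  ]
}}

```text
time_s: 7.38
ee_pos: [0.5161, 0.0318, 0.1901]
ee_rot: [3.141, 0.0, 1.838]
force: [0.5, -0.2, 0.6]
finger_gap: 1.001
finger_force: 0.0
```

>>> {"api": "drive_tool", "payload": {
  "motion": [
    {"offset": [0,0,0.2],"spin": 0,"claw": 1},
    {"offset": [0,0,0.7],"spin": 0,"claw": 1},
    {"offset": [0,0,1],"spin": 0,"claw": 1},
    {"offset": [0,0,1],"spin": 0,"claw": 1}
  ]
}}

```text
time_s: 7.88
ee_pos: [0.5172, 0.0318, 0.2929]
ee_rot: [3.136, 0.002, 1.838]
force: [0.1, -0.9, -0.5]
finger_gap: 0.996
finger_force: 0.0
```

>>> {"api": "drive_tool", "payload": {
  "motion": [
    {"offset": [-0.31,-0.85,0],"spin": 0,"claw": 1},
    {"offset": [-0.31,-0.85,0],"spin": 0,"claw": 1}
  ]
}}

```text
time_s: 8.12
ee_pos: [0.4836, -0.0544, 0.2883]
ee_rot: [-3.139, -0.001, 1.838]
force: [0.5, 0.7, 0.3]
finger_gap: 1.002
finger_force: 0.0
```

>>> {"api": "drive_tool", "payload": {
  "motion": [
    {"offset": [-0.31,-0.85,0],"spin": 0,"claw": 1},
    {"offset": [-0.31,-0.85,0],"spin": 0,"claw": 1}
  ]
}}

```text
time_s: 8.38
ee_pos: [0.4524, -0.14, 0.2883]
ee_rot: [-3.14, -0.001, 1.837]
force: [0.3, 0.2, 0.2]
finger_gap: 0.997
finger_force: 0.0
```

>>> {"api": "drive_tool", "payload": {
  "motion": [
    {"offset": [-0.31,-0.84,-0.15],"spin": 0,"claw": 1},
    {"offset": [-0.31,-0.84,-0.15],"spin": 0,"claw": 1},
    {"offset": [-0.31,-0.84,-0.15],"spin": 0,"claw": 1},
    {"offset": [-0.31,-0.84,-0.15],"spin": 0,"claw": 1}
  ]
}}

```text
time_s: 8.88
ee_pos: [0.4227, -0.2216, 0.2739]
ee_rot: [-3.141, -0.002, 1.838]
force: [-0.5, 0.2, 0.5]
finger_gap: 1.0
finger_force: 0.0
```

```bash
python3 bun.py b2.png; python3 -c "
from h import *
print(cam('wrist',r.observe())[0][0,0], w2pix(cam('wrist',r.observe()),(.422,-.222,.044)))"
```

```text
8.875 [ 0.42274961 -0.22158009  0.27387323] [-1.79959548e+02 -9.22743988e-02  1.05304517e+02]
[324.85744608 177.4553619 ] 93754 hull ((475.073974609375, -225.0079345703125), 185.5095977783203)
[(array([ 0.507, -0.309,  0.035]), 0.92), (array([ 0.59 , -0.253,  0.031]), 0.7)]
322.3649853673369 [254.76147257 216.63214711]
```

View pics/b2.png

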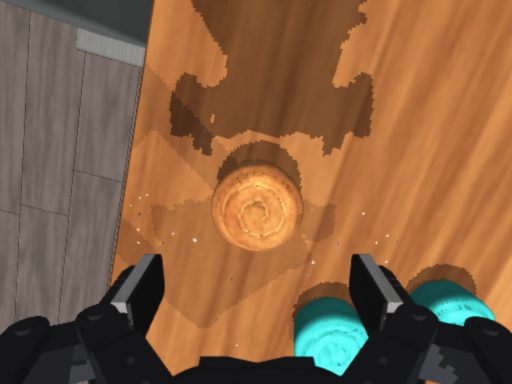

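The golden bun sits at (257,212), where I predicted (255,217). The turquoise ones at (332,335) and (450,300) are clear of the fingers. I'll grasp it.

>>> {"api": "drive_tool", "payload": {
  "motion": [
    {"offset": [0,0,-0.5],"spin": 0,"claw": 1},
    {"offset": [0,0,-0.95],"spin": 0,"claw": 1},
    {"offset": [0,0,-0.95],"spin": 0,"claw": 1},
    {"offset": [0,0,-0.95],"spin": 0,"claw": 0},
    {"offset": [0,0,-0.95],"spin": 0,"claw": 0},
    {"offset": [0,0,-0.95],"spin": 0,"claw": 0},
    {"offset": [0,0,-0.95],"spin": 0,"claw": 0},
    {"offset": [0,0,-0.95],"spin": 0,"claw": 0}
  ],
  "force": 25
}}

```text
time_s: 9.98
ee_pos: [0.4241, -0.2229, 0.1821]
ee_rot: [3.139, 0.003, 1.838]
force: [-0.7, 1.5, 7.7]
finger_gap: 0.734
finger_force: 27.9
```

>>> {"api": "drive_tool", "payload": {
  "motion": [
    {"offset": [0,0,0.4],"spin": 0,"claw": 0},
    {"offset": [0,0,0.9],"spin": 0,"claw": 0},
    {"offset": [0,0,1],"spin": 0,"claw": 0}
  ]
}}

```text
time_s: 10.35
ee_pos: [0.4244, -0.2233, 0.2846]
ee_rot: [3.136, 0.007, 1.838]
force: [-1.1, 0.6, -0.0]
finger_gap: 0.736
finger_force: 28.1
```

>>> {"api": "drive_tool", "payload": {
  "motion": [
    {"offset": [0.17,0.85,0.25],"spin": 0,"claw": 0},
    {"offset": [0.17,0.85,0.25],"spin": 0,"claw": 0}
  ]
}}

```text
time_s: 10.6
ee_pos: [0.44, -0.1357, 0.3056]
ee_rot: [3.14, 0.0, 1.838]
force: [0.6, -0.5, -1.7]
finger_gap: 0.736
finger_force: 28.1
```

>>> {"api": "drive_tool", "payload": {
  "motion": [
    {"offset": [0.17,0.85,0],"spin": 0,"claw": 0},
    {"offset": [0.17,0.85,0],"spin": 0,"claw": 0}
  ]
}}

```text
time_s: 10.85
ee_pos: [0.4568, -0.0498, 0.3047]
ee_rot: [3.141, -0.0, 1.84]
force: [1.3, -0.1, -0.8]
finger_gap: 0.733
finger_force: 28.1
```

>>> {"api": "drive_tool", "payload": {
  "motion": [
    {"offset": [0.17,0.85,0],"spin": 0,"claw": 0},
    {"offset": [0.17,0.85,0],"spin": 0,"claw": 0}
  ]
}}

```text
time_s: 11.1
ee_pos: [0.4738, 0.0353, 0.3045]
ee_rot: [3.141, -0.001, 1.84]
force: [-0.6, 0.5, -0.2]
finger_gap: 0.737
finger_force: 28.1
```

>>> {"api": "drive_tool", "payload": {
  "motion": [
    {"offset": [0.09,0.43,0],"spin": 0,"claw": 0},
    {"offset": [0.17,0.85,0],"spin": 0,"claw": 0},
    {"offset": [0.17,0.85,0],"spin": 0,"claw": 0},
    {"offset": [0.17,0.85,0],"spin": 0,"claw": 0}
  ]
}}

```text
time_s: 11.6
ee_pos: [0.4906, 0.1176, 0.3043]
ee_rot: [-3.141, 0.0, 1.839]
force: [0.2, -0.9, -0.4]
finger_gap: 0.733
finger_force: 28.1
```

>>> {"api": "drive_tool", "payload": {
  "motion": [
    {"offset": [0,0,-0.4],"spin": 0,"claw": 0},
    {"offset": [0,0,-0.8],"spin": 0,"claw": 0},
    {"offset": [0,0,-1],"spin": 0,"claw": 0}
  ]
}}

```text
time_s: 11.98
ee_pos: [0.4896, 0.1163, 0.2023]
ee_rot: [-3.138, -0.0, 1.836]
force: [-0.5, 0.8, -0.4]
finger_gap: 0.734
finger_force: 28.1
```

>>> {"api": "drive_tool", "payload": {
  "motion": [
    {"offset": [0,0,-0.15],"spin": 0,"claw": 0},
    {"offset": [0,0,-0.15],"spin": 0,"claw": 0},
    {"offset": [0,0,-0.15],"spin": 0,"claw": 1},
    {"offset": [0,0,-0.15],"spin": 0,"claw": 1},
    {"offset": [0,0,-0.15],"spin": 0,"claw": 1},
    {"offset": [0,0,-0.15],"spin": 0,"claw": 1}
  ]
}}

```text
time_s: 12.72
ee_pos: [0.491, 0.1179, 0.1901]
ee_rot: [3.141, 0.0, 1.838]
force: [-0.1, -0.4, -0.2]
finger_gap: 0.999
finger_force: 0.0
```

>>> {"api": "drive_tool", "payload": {
  "motion": [
    {"offset": [0,0,0.2],"spin": 0,"claw": 1},
    {"offset": [0,0,0.7],"spin": 0,"claw": 1},
    {"offset": [0,0,1],"spin": 0,"claw": 1}
  ]
}}

```text
time_s: 13.1
ee_pos: [0.4914, 0.1179, 0.2921]
ee_rot: [3.139, 0.0, 1.838]
force: [0.1, 0.3, -0.6]
finger_gap: 0.999
finger_force: 0.0
```

>>> {"api": "drive_tool", "payload": {
  "motion": [
    {"offset": [0.1,0,0.6],"spin": 0,"claw": 1},
    {"offset": [0.1,0,1],"spin": 0,"claw": 1},
    {"offset": [0.1,0,1],"spin": 0,"claw": 1}
  ]
}}

```text
time_s: 13.48
ee_pos: [0.5021, 0.1179, 0.3943]
ee_rot: [3.133, 0.002, 1.838]
force: [-0.7, 0.7, -0.3]
finger_gap: 0.999
finger_force: 0.0
```

```bash
python3 bun.py t2.png
```

```text
13.475 [0.50209169 0.11794725 0.39425649] [1.79532069e+02 8.80418283e-02 1.05329442e+02]
[133.29622954 125.12875097] 20528 hull ((392.8210144042969, 53.874847412109375), 196.85609436035156)
[349.20184633 166.34897586] 31197 hull ((579.1412353515625, 71.86288452148438), 282.66900634765625)
[466.67562542 274.22565923] 5916 hull ((789.2066650390625, 128.22857666015625), 157.5946044921875)
[242.62341887 164.35128298] 2767 hull ((489.9398193359375, 116.88448333740234), 33.1253662109375)
[245.35232926 241.7082768 ] 2211 hull ((516.9884643554688, 28.92373275756836), 33.367088317871094)
[(array([0.513, 0.04 , 0.045]), 0.64)]
```

View pics/t2.png

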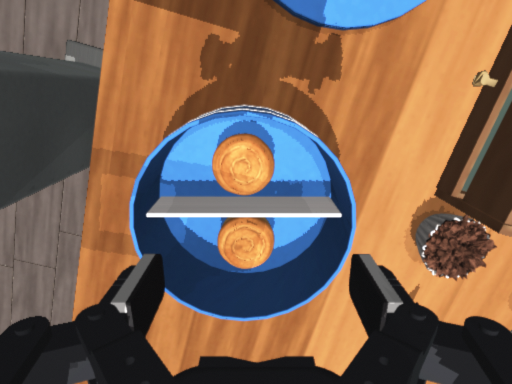

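Both buns are in their pockets, at (243,164) and (245,242). Next, the lids.

>>> {"api": "drive_tool", "payload": {
  "motion": [
    {"offset": [0.07,0.9,-0.3],"spin": -0.03,"claw": 1},
    {"offset": [0.07,0.9,-0.3],"spin": -0.03,"claw": 1}
  ]
}}

```text
time_s: 13.82
ee_pos: [0.5069, 0.2091, 0.3566]
ee_rot: [-3.137, -0.0, 1.743]
force: [1.0, -0.3, 0.2]
finger_gap: 1.001
finger_force: 0.0
```

>>> {"api": "drive_tool", "payload": {
  "motion": [
    {"offset": [0.07,0.9,-0.3],"spin": -0.038,"claw": 1},
    {"offset": [0.07,0.9,-0.3],"spin": -0.038,"claw": 1}
  ]
}}

```text
time_s: 14.08
ee_pos: [0.5136, 0.2997, 0.3259]
ee_rot: [-3.137, 0.001, 1.625]
force: [-0.1, 0.3, -0.1]
finger_gap: 1.001
finger_force: 0.0
```

>>> {"api": "drive_tool", "payload": {
  "motion": [
    {"offset": [0.06,0.87,-0.3],"spin": 0,"claw": 1},
    {"offset": [0.06,0.87,-0.3],"spin": 0,"claw": 1},
    {"offset": [0.06,0.87,-0.3],"spin": 0,"claw": 1},
    {"offset": [0.06,0.87,-0.3],"spin": 0,"claw": 1}
  ]
}}

```text
time_s: 14.58
ee_pos: [0.5204, 0.3841, 0.2982]
ee_rot: [-3.139, 0.002, 1.625]
force: [0.6, -0.7, -0.2]
finger_gap: 0.994
finger_force: 0.0
```

Run:
```python
from h import *
s=r.observe();im=eyes.grab_frame("wrist");C=cam("wrist",s)
print(s["time_s"],s["ee_pos"],np.degrees(s["ee_rot"]))
p=w2pix(C,(.5227,.3859,.064));print(p)
a,b=[int(v) for v in p];a-=60;b-=60
v=cv2.resize(im[b:b+120,a:a+120,::-1],(600,600),interpolation=2);cv2.circle(v,(300,300),4,(0,255,0),1);print(a,b);cv2.imwrite("pics/k.png",v)
```

```text
14.575 [0.5204441  0.38408748 0.29815638] [-1.79861643e+02  9.43876283e-02  9.30883118e+01]
[261.46225516 210.7119811 ]
201 150
```

View pics/k.png

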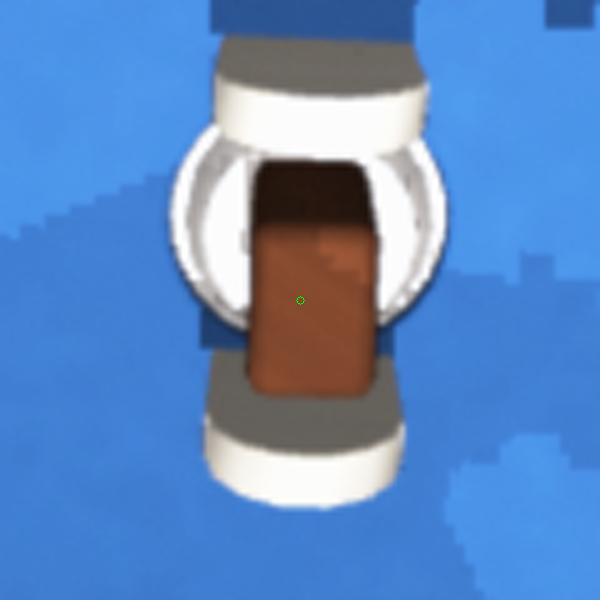

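The knob top is centred about (312,310) in the crop, square to the fingers and about 1.5 mm from the prediction. I'll descend and pinch.

>>> {"api": "drive_tool", "payload": {
  "motion": [
    {"offset": [0.04,0.01,-0.4],"spin": 0,"claw": 1},
    {"offset": [0.04,0.01,-0.75],"spin": 0,"claw": 1},
    {"offset": [0.04,0.01,-0.95],"spin": 0,"claw": 1},
    {"offset": [0.04,0.01,-0.95],"spin": 0,"claw": 1},
    {"offset": [0.04,0.01,-0.95],"spin": 0,"claw": 0},
    {"offset": [0.04,0.01,-0.95],"spin": 0,"claw": 0},
    {"offset": [0.04,0.01,-0.95],"spin": 0,"claw": 0},
    {"offset": [0.04,0.01,-0.95],"spin": 0,"claw": 0},
    {"offset": [0.04,0.01,-0.95],"spin": 0,"claw": 0},
    {"offset": [0.04,0.01,-0.95],"spin": 0,"claw": 0},
    {"offset": [0.04,0.01,-0.95],"spin": 0,"claw": 0},
    {"offset": [0.04,0.01,-0.95],"spin": 0,"claw": 0},
    {"offset": [0.04,0.01,-0.95],"spin": 0,"claw": 0},
    {"offset": [0.04,0.01,-0.95],"spin": 0,"claw": 0}
  ],
  "force": 80
}}

```text
time_s: 16.38
ee_pos: [0.5253, 0.386, 0.2057]
ee_rot: [3.14, -0.001, 1.625]
force: [-0.8, 0.2, 5.3]
finger_gap: 0.198
finger_force: 79.8
```

>>> {"api": "drive_tool", "payload": {
  "motion": [
    {"offset": [0,0,0.05],"spin": 0,"claw": 0},
    {"offset": [0,0,0.15],"spin": 0,"claw": 0},
    {"offset": [0,0,0.35],"spin": 0,"claw": 0},
    {"offset": [0,0,0.6],"spin": 0,"claw": 0},
    {"offset": [0,0,0.85],"spin": 0,"claw": 0},
    {"offset": [0,0,1],"spin": 0,"claw": 0}
  ]
}}

```text
time_s: 17.12
ee_pos: [0.5254, 0.386, 0.3077]
ee_rot: [3.139, -0.001, 1.625]
force: [0.1, -0.1, -3.3]
finger_gap: 0.2
finger_force: 78.6
```

>>> {"api": "drive_tool", "payload": {
  "motion": [
    {"offset": [0,0,0.2],"spin": 0,"claw": 0},
    {"offset": [0,0,0.38],"spin": 0,"claw": 0},
    {"offset": [0,0,0.4],"spin": 0,"claw": 0},
    {"offset": [0,0,0.4],"spin": 0,"claw": 0}
  ]
}}

```text
time_s: 17.62
ee_pos: [0.5248, 0.3857, 0.3444]
ee_rot: [-3.141, 0.0, 1.625]
force: [-0.4, 0.4, -5.0]
finger_gap: 0.199
finger_force: 78.6
```

Run:
```python
from h import *
s=r.observe();im=eyes.grab_frame("wrist");C=cam("wrist",s)
print(s["time_s"],s["ee_pos"],np.degrees(s["ee_rot"]),s["force"],s["finger_gap"])
b=eyes.grab_frame("side")
cv2.imwrite("pics/l1.png",np.hstack([cv2.resize(im[:,:,::-1],(400,300)),cv2.resize(b[60:240,130:370,::-1],(400,300),interpolation=2)]))
```

```text
17.625 [0.52480819 0.38569252 0.34435585] [-1.79974074e+02  1.23556196e-02  9.30782091e+01] [-0.43160706  0.35748496 -4.97684251] 0.1987109249813381
```

View pics/l1.png

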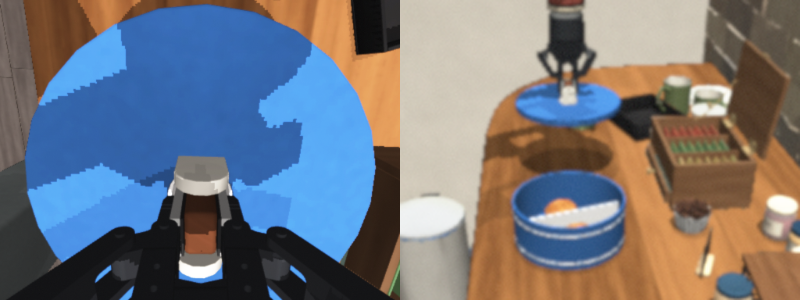

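The pair hangs level from the knob and the buns are visible in the tin. Carrying it over.

>>> {"api": "drive_tool", "payload": {
  "motion": [
    {"offset": [-0.01,-0.15,0],"spin": 0,"claw": 0},
    {"offset": [-0.03,-0.45,0],"spin": 0,"claw": 0},
    {"offset": [-0.06,-0.8,0],"spin": 0,"claw": 0}
  ]
}}

```text
time_s: 18.1
ee_pos: [0.5185, 0.3044, 0.344]
ee_rot: [-3.141, 0.001, 1.625]
force: [0.2, -0.3, -3.7]
finger_gap: 0.201
finger_force: 78.3
```

>>> {"api": "drive_tool", "payload": {
  "motion": [
    {"offset": [-0.03,-0.4,0],"spin": 0,"claw": 0},
    {"offset": [-0.06,-0.8,0],"spin": 0,"claw": 0}
  ]
}}

```text
time_s: 18.35
ee_pos: [0.5123, 0.2238, 0.3441]
ee_rot: [-3.141, 0.001, 1.625]
force: [0.7, 0.7, -4.3]
finger_gap: 0.2
finger_force: 78.5
```

>>> {"api": "drive_tool", "payload": {
  "motion": [
    {"offset": [-0.03,-0.4,0],"spin": 0,"claw": 0},
    {"offset": [-0.06,-0.8,0],"spin": 0,"claw": 0}
  ]
}}

```text
time_s: 18.6
ee_pos: [0.5062, 0.1437, 0.3443]
ee_rot: [-3.141, 0.0, 1.624]
force: [0.7, 0.1, -4.1]
finger_gap: 0.2
finger_force: 78.3
```

>>> {"api": "drive_tool", "payload": {
  "motion": [
    {"offset": [-0.02,-0.35,0],"spin": 0,"claw": 0},
    {"offset": [-0.03,-0.58,0],"spin": 0,"claw": 0},
    {"offset": [-0.04,-0.7,0],"spin": 0,"claw": 0},
    {"offset": [-0.04,-0.7,0],"spin": 0,"claw": 0},
    {"offset": [-0.04,-0.7,0],"spin": 0,"claw": 0}
  ]
}}

```text
time_s: 19.23
ee_pos: [0.5028, 0.0763, 0.3446]
ee_rot: [-3.142, -0.0, 1.625]
force: [1.1, 0.4, -2.4]
finger_gap: 0.196
finger_force: 78.4
```

Run:
```python
from h import *
s=r.observe();print(s["time_s"],s["ee_pos"],np.degrees(s["ee_rot"]),s["force"])
im=eyes.grab_frame("top");C=cam("top");hsv=cv2.cvtColor(im,cv2.COLOR_RGB2HSV);H,S,V=[hsv[...,i].astype(int) for i in range(3)]
bl=(H>95)&(H<125)&(S>100);bl[:,:180]=0;bl[:,300:]=0;bl[:170]=0;bl[285:]=0
ce,a,l=max(comps(bl,100),key=lambda q:q[1]);print(ce,a,np.ptp(np.argwhere(l),axis=0))
```

```text
19.225 [0.50284705 0.07628571 0.34463743] [-1.79998440e+02 -2.63709484e-02  9.30977667e+01] [ 1.07906354  0.41903346 -2.41758797]
[218.67933033 245.35286542] 1553 [48 44]
```

>>> {"api": "drive_tool", "payload": {
  "motion": [
    {"offset": [0,0,-0.1],"spin": 0,"claw": 0},
    {"offset": [0,0,-0.2],"spin": 0,"claw": 0},
    {"offset": [0,0,-0.3],"spin": 0,"claw": 0},
    {"offset": [0,0,-0.38],"spin": 0,"claw": 0},
    {"offset": [0,0,-0.45],"spin": 0,"claw": 0},
    {"offset": [0,0,-0.5],"spin": 0,"claw": 0},
    {"offset": [0,0,-0.55],"spin": 0,"claw": 0},
    {"offset": [0,0,-0.55],"spin": 0,"claw": 0}
  ]
}}

```text
time_s: 20.27
ee_pos: [0.5028, 0.0758, 0.2893]
ee_rot: [-3.141, -0.0, 1.625]
force: [1.0, -0.8, -4.1]
finger_gap: 0.201
finger_force: 78.4
```

>>> {"api": "drive_tool", "payload": {
  "motion": [
    {"offset": [0,0,-0.03],"spin": 0,"claw": 0},
    {"offset": [0,0,-0.06],"spin": 0,"claw": 0},
    {"offset": [0,0,-0.06],"spin": 0,"claw": 0}
  ]
}}

```text
time_s: 20.65
ee_pos: [0.5028, 0.0758, 0.2834]
ee_rot: [-3.141, -0.0, 1.625]
force: [-0.2, 0.1, -3.7]
finger_gap: 0.2
finger_force: 78.4
```

>>> {"api": "drive_tool", "payload": {
  "motion": [
    {"offset": [0,0,-0.01],"spin": 0,"claw": 0},
    {"offset": [0,0,-0.02],"spin": 0,"claw": 0},
    {"offset": [0,0,-0.03],"spin": 0,"claw": 0},
    {"offset": [0,0,-0.03],"spin": 0,"claw": 0}
  ]
}}

```text
time_s: 21.15
ee_pos: [0.503, 0.0758, 0.2817]
ee_rot: [3.141, 0.0, 1.625]
force: [-5.3, -0.4, 5.3]
finger_gap: 0.198
finger_force: 79.8
```

Contact came at z 0.2817, exactly the predicted home height. I'll let go and look.

>>> {"api": "drive_tool", "payload": {
  "motion": [
    {"offset": [0,0,-0.01],"spin": 0,"claw": 1},
    {"offset": [0,0,-0.01],"spin": 0,"claw": 1},
    {"offset": [0,0,0],"spin": 0,"claw": 1},
    {"offset": [0,0,0],"spin": 0,"claw": 1},
    {"offset": [0,0,0],"spin": 0,"claw": 1},
    {"offset": [0,0,0],"spin": 0,"claw": 1},
    {"offset": [0,0,0],"spin": 0,"claw": 1},
    {"offset": [0,0,0.2],"spin": 0,"claw": 1},
    {"offset": [0,0,0.6],"spin": 0,"claw": 1},
    {"offset": [0,0,1],"spin": 0,"claw": 1},
    {"offset": [0,0,1],"spin": 0,"claw": 1},
    {"offset": [0,0,1],"spin": 0,"claw": 1}
  ]
}}

```text
time_s: 22.65
ee_pos: [0.5027, 0.0758, 0.3802]
ee_rot: [-3.141, -0.0, 1.625]
force: [-0.2, -0.3, -0.7]
finger_gap: 1.005
finger_force: 0.0
```

Run:
```python
from h import *
s=r.observe();im=eyes.grab_frame("wrist");C=cam("wrist",s)
print(s["time_s"],s["ee_pos"],np.degrees(s["ee_rot"]),s["force"])
p=w2pix(C,(.503,.0755,.140));print(p)
a,b=[int(v) for v in p];a-=60;b-=60;print(a,b)
v=cv2.resize(im[b:b+120,a:a+120,::-1],(400,400),interpolation=2)
sd=eyes.grab_frame("side");w=cv2.resize(sd[140:230,180:280,::-1],(400,400),interpolation=2)
cv2.imwrite("pics/e.png",np.hstack([v,w]))
```

```text
22.65 [0.5026942  0.07577079 0.38023579] [-1.79977138e+02 -1.06419489e-03  9.30798440e+01] [-0.1818487  -0.2547392  -0.70486506]
[257.68768177 210.72671274]
197 150
```

View pics/e.png

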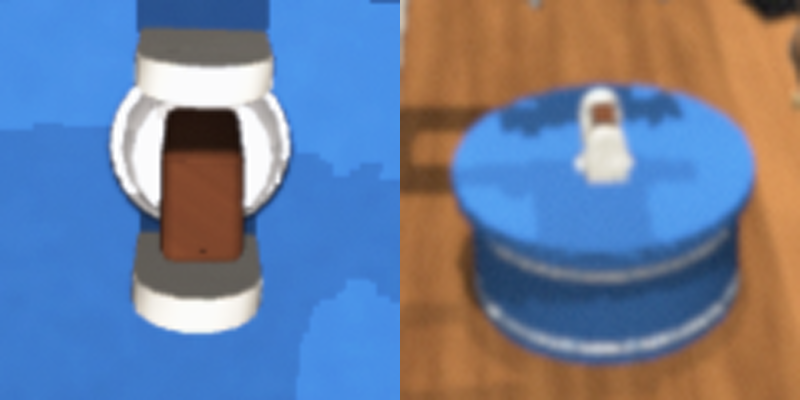

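The pair is home and level: the plate sits flat over the tin, the knob stands between the ears, and the ears lie about 1.8° clockwise of the tool axis. I'll turn +88° to take the ears.

>>> {"api": "drive_tool", "payload": {
  "motion": [
    {"offset": [0,0,0],"spin": 0.49,"claw": 1},
    {"offset": [0,0,0],"spin": 0.49,"claw": 1},
    {"offset": [0,0,0],"spin": 0.49,"claw": 1},
    {"offset": [0,0,0],"spin": 0.49,"claw": 1},
    {"offset": [0,0,0],"spin": 0.49,"claw": 1},
    {"offset": [0,0,0],"spin": 0.49,"claw": 1},
    {"offset": [0,0,0],"spin": 0.49,"claw": 1},
    {"offset": [0,0,0],"spin": 0.49,"claw": 1},
    {"offset": [0,0,0],"spin": 0.49,"claw": 1},
    {"offset": [0,0,0],"spin": 0.49,"claw": 1},
    {"offset": [0,0,0],"spin": 0.49,"claw": 1}
  ],
  "force": 50
}}

```text
time_s: 24.12
ee_pos: [0.5027, 0.0758, 0.3799]
ee_rot: [3.142, -0.001, -3.12]
force: [0.1, 0.1, 0.7]
finger_gap: 1.001
finger_force: 0.0
```

Run:
```python
from h import *
s=r.observe();im=eyes.grab_frame("wrist");C=cam("wrist",s)
print(s["time_s"],s["ee_pos"],np.degrees(s["ee_rot"]))
hsv=cv2.cvtColor(im,cv2.COLOR_RGB2HSV);H,S,V=[hsv[...,i].astype(int) for i in range(3)]
a,b=[int(v) for v in w2pix(C,(.503,.0755,.14))];roi=np.zeros(H.shape,bool);roi[b-70:b+70,a-70:a+70]=1
for n,m,z in [("white",roi&(S<60)&(V>140),.138),("brown",roi&((H<15)|(H>170))&(S>70)&(V<190),.140)]:
    for ce,ar,l in comps(m,60):
        P=np.array([pix2w(C,p,z)[:2]*1000 for p in np.argwhere(l)[:,::-1]],np.float32);print(n,ar,P.min(0),P.max(0))
```

```text
24.125 [0.50271768 0.07579111 0.37989256] [ 1.79998187e+02 -8.41692603e-02 -1.78768898e+02]
white 826 [471.1146    56.676346] [501.65234   92.551186]
white 424 [484.21582   44.638092] [512.3969  53.0382]
white 358 [485.31793  96.27647] [511.29688 104.20452]
brown 1154 [484.38065  61.63704] [509.6582   86.51946]
```

>>> {"api": "drive_tool", "payload": {
  "motion": [
    {"offset": [-0.02,-0.01,-0.4],"spin": 0,"claw": 1},
    {"offset": [-0.02,-0.01,-0.75],"spin": 0,"claw": 1},
    {"offset": [-0.02,-0.01,-0.95],"spin": 0,"claw": 1},
    {"offset": [-0.02,-0.01,-1],"spin": 0,"claw": 1},
    {"offset": [-0.02,-0.01,-1],"spin": 0,"claw": 1},
    {"offset": [-0.02,-0.01,-1],"spin": 0,"claw": 0},
    {"offset": [-0.02,-0.01,-1],"spin": 0,"claw": 0},
    {"offset": [-0.02,-0.01,-1],"spin": 0,"claw": 0},
    {"offset": [-0.02,-0.01,-1],"spin": 0,"claw": 0},
    {"offset": [-0.02,-0.01,-1],"spin": 0,"claw": 0},
    {"offset": [-0.02,-0.01,-1],"spin": 0,"claw": 0}
  ]
}}

```text
time_s: 25.55
ee_pos: [0.5016, 0.0748, 0.2822]
ee_rot: [-3.141, 0.003, -3.119]
force: [-1.1, -0.2, 5.9]
finger_gap: 0.688
finger_force: 55.2
```

>>> {"api": "drive_tool", "payload": {
  "motion": [
    {"offset": [0,0,0.03],"spin": 0,"claw": 0},
    {"offset": [0,0,0.08],"spin": 0,"claw": 0},
    {"offset": [0,0,0.15],"spin": 0,"claw": 0},
    {"offset": [0,0,0.25],"spin": 0,"claw": 0},
    {"offset": [0,0,0.4],"spin": 0,"claw": 0},
    {"offset": [0,0,0.55],"spin": 0,"claw": 0},
    {"offset": [0,0,0.7],"spin": 0,"claw": 0},
    {"offset": [0,0,0.85],"spin": 0,"claw": 0},
    {"offset": [0,0,0.95],"spin": 0,"claw": 0},
    {"offset": [0,0,1],"spin": 0,"claw": 0},
    {"offset": [0,0,1],"spin": 0,"claw": 0},
    {"offset": [0,0,1],"spin": 0,"claw": 0},
    {"offset": [0,0,1],"spin": 0,"claw": 0},
    {"offset": [0,0,1],"spin": 0,"claw": 0}
  ]
}}

```text
time_s: 27.3
ee_pos: [0.5008, 0.0748, 0.3803]
ee_rot: [3.142, -0.001, -3.119]
force: [0.3, 0.9, -2.0]
finger_gap: 0.694
finger_force: 54.5
```

Run:
```python
from h import *
s=r.observe();im=eyes.grab_frame("side");cv2.imwrite("pics/end.png",im[:,:,::-1]);C=cam("side")
print(s["time_s"],s["ee_pos"],s["force"],s["finger_gap"],s["finger_force"])
hsv=cv2.cvtColor(im,cv2.COLOR_RGB2HSV);H,S,V=[hsv[...,i].astype(int) for i in range(3)]
bl=(H>95)&(H<125)&(S>100);bl[:,:180]=0;bl[:,290:]=0;bl[:90]=0;bl[230:]=0
for ce,a,l in comps(bl,100):
    q=np.argwhere(l);print("blue",ce,a,q.min(0),q.max(0))
print("pred plate at .195",w2pix(C,(.503,.075,.2)),"if home",w2pix(C,(.503,.075,.1)))
# metal flange (low saturation) between the plate and tin
p=w2pix(C,(.503,.075,.1)).astype(int)
for dy in range(-16,20,3):print(p[1]+dy,[im[p[1]+dy,p[0]+dx].tolist() for dx in (-20,0,20)])
for q in ["inner_lid","outer_lid"]:print(q,[(np.round(d["position"],3),round(d["confidence"],2)) for d in finder.look_for("side",q)])
```

```text
27.3 [0.50083153 0.07478685 0.38033107] [ 0.29463644  0.85132714 -2.04078549] 0.6935207624378062 54.460861533880234
blue [229.23857143 150.80380952] 2100 [131 190] [169 268]
blue [232.40322581 196.42741935] 124 [189 202] [200 261]
blue [231.11847134 206.69681529] 785 [194 199] [216 263]
pred plate at .195 [229.8334366  145.13281523] if home [230.67597491 174.7658841 ]
158 [[84, 155, 236], [71, 134, 211], [83, 155, 233]]
161 [[73, 138, 218], [74, 134, 210], [77, 146, 226]]
164 [[53, 98, 152], [68, 127, 199], [51, 91, 142]]
167 [[105, 120, 147], [49, 92, 143], [143, 148, 156]]
170 [[176, 174, 170], [66, 62, 82], [179, 176, 173]]
173 [[174, 171, 168], [73, 50, 38], [176, 175, 171]]
176 [[175, 172, 170], [151, 145, 140], [179, 178, 174]]
179 [[176, 173, 169], [189, 186, 181], [176, 174, 170]]
182 [[175, 173, 170], [176, 174, 170], [176, 173, 169]]
185 [[174, 172, 168], [176, 173, 170], [178, 176, 172]]
188 [[210, 208, 204], [177, 176, 172], [252, 252, 251]]
191 [[253, 253, 252], [236, 234, 232], [253, 252, 251]]
inner_lid [(array([0.503, 0.045, 0.093]), 0.67)]
outer_lid [(array([0.494, 0.043, 0.197]), 0.95)]
```

The outer lid is held at about 0.197 m, and the bare-metal inner lid with its knob is still in the tin at 0.093 m. The tool carries about 2 N, one lid's weight. Handing in.

```bash
python3 -c "
from rig import r
print(r.close_job())"
```

```text
the job is handed in; nothing more can be done
None
```

Job handed in at about 27 s: a bun is in each pocket, the inner lid is seated in the tin, and the outer lid is held about 10 cm up by its ears; the muffin and jar weren't touched. No verdict came back, and I viewed 11 pictures, one over the limit of 10.

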